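# Idle the pot warmer and hang up its pot

### The job

Put the pot warmer to idle: lift the steel pot out of it by its handle, which is free only in the middle there, stand it upright on the bench and let go so that you can take it again nearer one end of the handle. Turn the warmer's dial until its pointer lines up with the wide white mark on the scale, and hang the pot by the middle of its handle on the broad hook of the stand, left hanging still. Keep the pot upright throughout and do not disturb the tin, the metal sleeve or the cutter lying about.

Things in the scene. Friction and masses are not known exactly. Their poses are not given: they have to be found in the camera images.
- pot: open round steel pot, 76 mm across, 75 mm high, 0.25 kg, with a fixed upright handle of 10 mm round bar: two legs splay from the rim along +-y up to a straight level top bar along the pot's y axis (y -68 to +68 mm), axis 132 mm above the base. Starts on the warmer's hot plate. Origin: centre of its underside, z up
- pot_bar (a point): middle of the top bar of the pot's handle, on the bar's axis, 132 mm above the pot's base; y runs along the bar
- warmer: fixed grey box 230 (x) x 190 mm, top z 50 mm; dial at x=-62, y=0; hot plate, 100 mm disc, top z 56, at x=+45. Two uprights at x=+45, y=+-84, 198 mm high, carry guide rods at z 188 reaching in to y=+-40, 4 mm off each side of the pot's bar: only its middle 80 mm is free. Lift the pot 155 mm to clear all.  Origin: on the bench, centre
- dial_grip (a point): on the dial's vertical axis, z=80 mm above the bench. The dial's grip is a black upright bar 56 mm long, 14 mm thick, top z=85, bottom z=59 mm, on a 58 mm round skirt; the point's x axis points along the bar toward the pointer
- pointer (a point): tip of the dial's white pointer, 36 mm from the dial's axis, turns with the dial
- mark (a point): the wide white mark on the black scale disc round the dial (the other scale lines are thin), given at 36 mm from the dial's axis: when the dial is set, the pointer point coincides with this point. The mark's place on the scale differs from start to start and does not move by itself
- dial (a joint): angle of the dial in rad, growing anticlockwise seen from above, 0 with the pointer along the warmer's +x, stops at +-2.3; it stays where it is left
- hook_stand: fixed steel stand: base plate 150 x 130 mm, post 20 x 30 mm at x=+70 mm, and at its top one broad flat hook strap, 40 mm wide (y), reaching toward -x: underside z 194, seat z 200 mm, ending in an upturned lip at x=-30 to -24 mm, lip top z 216 mm. Origin: on the bench under the middle of the seat; y is across the hook
- hook_seat (a point): on the upper face of the hook, z=200 mm: the pot's bar lies here, along y, its axis 5 mm above. The seat is free from x=-24 (lip) to x=+80 mm; y=+-20 mm
- plate_top (a point): centre of the upper face, z=4 mm, of the flat steel work plate that lies in the middle of the bench, 360 mm (x) by 255 mm (y), 4 mm thick, fixed; the pot may stand on it or on the bare bench
- tin: round paste tin with screw lid, 63 mm across, 34 mm high, bystander; origin at the centre of its underside
- sleeve: grey metal tool sleeve standing upright, 31 mm across, 77 mm high, bystander; origin at the centre of its underside
- cutter: grey metal milling cutter with thick head lying on the bench, 101 mm long, 36 mm thick, bystander; origin on its underside

How it is judged:
By the outcome, as a careful person would: the job done as asked, in the order asked, and still so for the second after the job is handed in, with the robot touching nothing.
It also fails if it takes over 72 s, if anything falls off the work surface, if the arm or the gripper's body presses on something with over 40 N, if the wrist force passes 120 N, or if a joint passes its speed limit or range.

### The arm

A 6-joint arm with a two-finger parallel gripper is mounted at the origin on a cart in front of the work surface, level with it; the furniture and walls round the work are solid. World frame = base frame: x ahead of the robot, y to its left, z up, the work surface at z = 0. Lengths are in m, angles in rad, forces in N, time in s.
With the tool pointing down it reaches from about 0.4 to 0.825 m from the base axis. Payload 7 kg.
Tool frame: the origin (TCP) lies midway between the tips of the shut fingers; the grasp point (between the pads) lies 19 mm behind it; z points along the fingers, y is the direction in which the jaws open and shut (so a half turn about z gives the same grasp; the last joint's range is limited). The gripper opens to 88 mm and grips with 3 to 60 N. Pads are 19 mm wide; open, the fingers measure 130 mm over their backs; the gripper's body (78 mm by 193 mm) begins 47 mm behind the grasp point.
Start: joints at [-0.82, 0.359, 0.012, 0, -1.224, -0.288], TCP at [0.301, -0.604, 0.227] pointing down, gripper open.
Joint ranges: [-3.07, 3.07], [-1.43, 2.12], [-1.02, 1.25], [-3.03, 1.67], [-3.05, -0], [-3.03, 3.03]. Speed limits (rad/s): [2.39, 2.39, 3.01, 3.14, 3.14, 3.14].

### API

Orientations are given as a rotation vector (axis times angle).
In Python, from workcell import arm, eoat, kinematics, viewer gives the robot as it stands. Calls block until the motion is done:
- arm.reach(position, orientation): joint-space move of the TCP to a pose.
- arm.servo_line(position, attitude=None, v=0.15, threshold=None): straight line of the TCP; attitude=None keeps the orientation; v is the mean speed in m/s. With threshold (N) it stops when the force on the tool has changed by that much, and returns True; else False.
- arm.move_joints(angles): joint-space move.
- eoat.set_gripper(opening, strength=None): finger opening in m; strength is the grip in N (None keeps the last); returns when the fingers have stopped.
- arm.wait(seconds).
- kinematics.solve_ik(position, orientation): joint angles nearest the present ones, or None.
- viewer.capture(name): name is "scene" or "top"; returns (picture, depth): 400x640x3 uint8, blue, green, red; 400x640 float32, m along the optical axis (not along the pixel's ray), 0 where there is no reading.
- viewer.camera_model(name): a dict with "intrinsics" (3x3 intrinsics, pixels), "k1" (the pictures are not rectified: a ray, as slopes to the right and down, at radius r is drawn at 1 + k1 r^2 times it, then the intrinsics apply), "extrinsics" (4x4, takes a point from camera to world coordinates). Camera axes: x right, y down, z forward; pixel columns grow to the right and rows downward; lengths in m; the calibration is good to about 2 mm. A picture is of the moment at which its call begins. camera_model takes no time and is no camera call.
A pose or a line that the arm cannot do raises arm.IKError and nothing moves.
- arm.hand_in(): hands the job in, once; it reports no verdict.
Readings, each from a call of its own:
- arm.get_t(): time.
- arm.get_joint_pos(): joint angles.
- arm.get_qvel(): joint speeds.
- arm.get_joint_efforts(): joint torques, N m.
- arm.get_eef_pos(): TCP position.
- arm.get_orientation(): TCP orientation.
- arm.get_wrist_force(): force on the tool from outside, world axes, zero at the start.
- arm.get_ft_torque(): the same for the moment, N m.
- arm.get_gripper_width(): finger opening in m.
Only numpy, scipy, OpenCV 4.12 (cv2) and the standard library are available. Lean on these libraries where they do the work, as an engineer would, in place of code of your own. Each camera call takes 0.05 s, during which the arm holds its last target. There are 200 camera calls.

## Working session

There is one attempt and no reset: what is moved stays moved. The work goes in short steps, each a Python script; the robot and the scene stay as the last script left them, time stands still between calls to the robot, and variables do not carry over. Pictures are saved under pics/ and viewed, about 8 in all and at most 12, crops included, and the job is handed in when it is done.

```bash
mkdir -p pics; cat > h.py <<'E'
import numpy as np, cv2
from scipy.spatial.transform import Rotation as R
from workcell import arm, eoat, kinematics, viewer
def cap(n,f=None):
    p,d=viewer.capture(n); np.savez(''+n+'.npz',p=p,d=d)
    if f: cv2.imwrite('pics/'+f,p)
    return p,d
def rays(n,uv):
    m=viewer.camera_model(n);K=np.array(m['intrinsics']);k=m['k1']
    uv=np.atleast_2d(np.array(uv,float))
    q=np.c_[(uv[:,0]-K[0,2])/K[0,0],(uv[:,1]-K[1,2])/K[1,1]];s=q.copy()
    for _ in range(20): s=q/(1+k*(s**2).sum(1,keepdims=True))
    return np.c_[s,np.ones(len(s))],np.array(m['extrinsics'])
def at_z(n,uv,z):
    r,T=rays(n,uv);d=r@T[:3,:3].T;o=T[:3,3]
    return o+d*((z-o[2])/d[:,2])[:,None]
def cloud(n,p=None):
    f=np.load(''+n+'.npz');d=f['d'];v,u=np.mgrid[:400,:640]
    r,T=rays(n,np.c_[u.ravel(),v.ravel()])
    P=(r*d.reshape(-1,1))@T[:3,:3].T+T[:3,3]
    P[d.ravel()==0]=np.nan
    return P.reshape(400,640,3),f['p']
def down(yaw): # jaw axis y_tool at world angle: tool z down; x_tool at angle yaw
    c,s=np.cos(yaw),np.sin(yaw)
    return R.from_matrix(np.array([[c,s,0],[s,-c,0],[0,0,-1]])).as_rotvec()
E
python3 - <<'E'
from h import *
for n in('scene','top'):
    p,d=cap(n,n+'0.png'); m=viewer.camera_model(n);print(n,np.round(m['intrinsics'],1).tolist(),m['k1'],np.round(m['extrinsics'],3).tolist())
E
```

```text
scene [[499.4, 0.0, 295.5], [0.0, 499.4, 199.3], [0.0, 0.0, 1.0]] -0.121095272276805 [[-0.764, -0.49, 0.42, -0.0], [-0.645, 0.573, -0.506, 0.592], [0.007, -0.657, -0.754, 0.993], [0.0, 0.0, 0.0, 1.0]]
top [[436.3, 0.0, 321.6], [0.0, 436.3, 197.4], [0.0, 0.0, 1.0]] -0.025472949649645547 [[-0.027, -0.989, 0.146, 0.35], [-0.999, 0.029, 0.014, -0.001], [-0.019, -0.146, -0.989, 1.079], [0.0, 0.0, 0.0, 1.0]]
```

View pics/scene0.png

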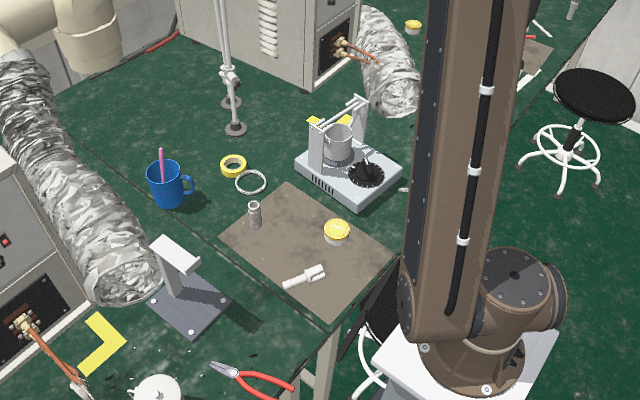

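View pics/top0.png

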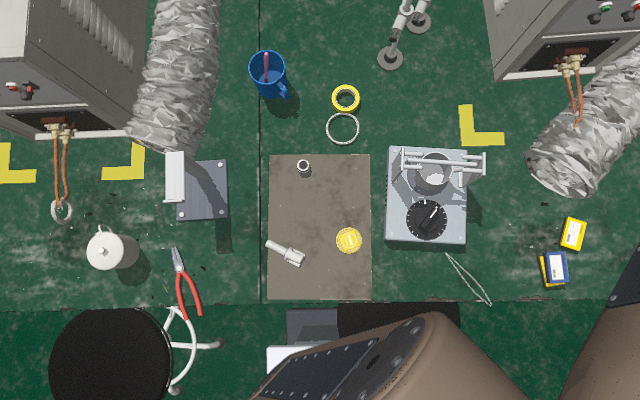

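The scene picture shows the warmer with the pot and dial at (350,165), the hook stand at (180,290), and the tin, sleeve and cutter on the plate. In the top picture the warmer is at (427,197), the pot at (432,172), the dial at (427,218) and the hook strap at (175,177). The sleeve is at (304,167), the tin at (348,240) and the cutter at (286,252). Next, enlarged crops.

```bash
python3 - <<'E'
from h import *
P,p=cloud('top')
a=cv2.resize(p[138:258,375:495],(600,600),interpolation=cv2.INTER_CUBIC)
cv2.imwrite('pics/c1.png',a)
a=cv2.resize(p[140:240,150:250],(600,600),interpolation=cv2.INTER_CUBIC)
cv2.imwrite('pics/c2.png',a)
def rect(m,n):
    q=P[m][:,:2]; q=q[~np.isnan(q).any(1)]
    r=cv2.minAreaRect((q*1000).astype(np.float32)); print(n,len(q),np.round(r[0],1),np.round(r[1],1),round(r[2],1))
v,u=np.mgrid[:400,:640]
Z=P[...,2]
rect((abs(Z-.05)<.005)&(u>375)&(u<480)&(v>138)&(v<255),'warmer top')
rect((abs(Z-.2)<.025)&(u>150)&(u<240)&(v>130)&(v<230),'hook')
rect((abs(Z-.216)<.004)&(u>150)&(u<240)&(v>130)&(v<230),'lip?')
rect((abs(Z-.2)<.004)&(u>150)&(u<240)&(v>130)&(v<230),'strap')
rect((abs(Z-.006)<.006)&(u>150)&(u<232)&(v>155)&(v<225)&(p.max(2)>85),'base')
rect((abs(Z-.19)<.015)&(u>380)&(u<500)&(v>140)&(v<185),'bars')
rect((Z>.02)&(u>330)&(u<365)&(v>225)&(v<257),'tin')
rect((Z>.06)&(u>290)&(u<315)&(v>155)&(v<180),'sleeve')
rect((Z>.015)&(u>260)&(u<310)&(v>235)&(v<270),'cutter')
rect((abs(Z-.004)<.004)&(u>262)&(u<376)&(v>145)&(v<302)&(p[...,2].astype(int)>p[...,1]-3),'plate')
for n in[(430,155),(400,160),(427,218),(175,160),(175,190)]: print(n,P[n[1],n[0]].round(4))
E
```

```text
warmer top 4871 [ 504.4 -236.2] [191.4 230.4] 84.8
hook 1001 [532.9 314.8] [111.2  39.8] 1.6
lip? 57 [480.9 313.3] [ 6.  39.5] 4.1
strap 887 [532.8 315. ] [110.2  39.4] 1.1
base 2536 [540.  345.8] [208.5 177.1] 89.5
bars 955 [ 548.7 -239.4] [176.1  50.3] 84.8
tin 554 [400.3 -46.8] [59.6 62.1] 88.1
sleeve 116 [575.3  55.7] [29.2 28.5] 66.9
cutter 468 [377.  108.8] [99.8 35.2] 62.2
plate 12924 [441.4  23.3] [254.8 360. ] 88.5
(430, 155) [ 0.5836 -0.2355  0.1097]
(400, 160) [ 0.5562 -0.1536  0.187 ]
(427, 218) [ 0.4429 -0.2259  0.0821]
(175, 160) [0.5681 0.3153 0.1994]
(175, 190) [0.5047 0.3138 0.1995]
```

View pics/c1.png

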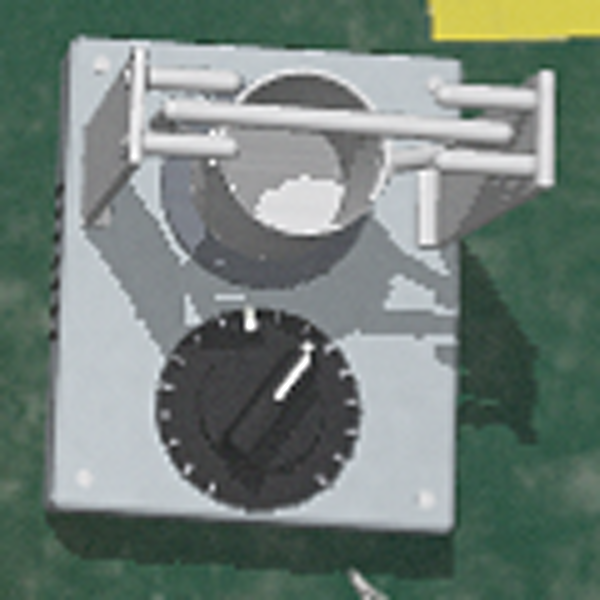

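View pics/c2.png

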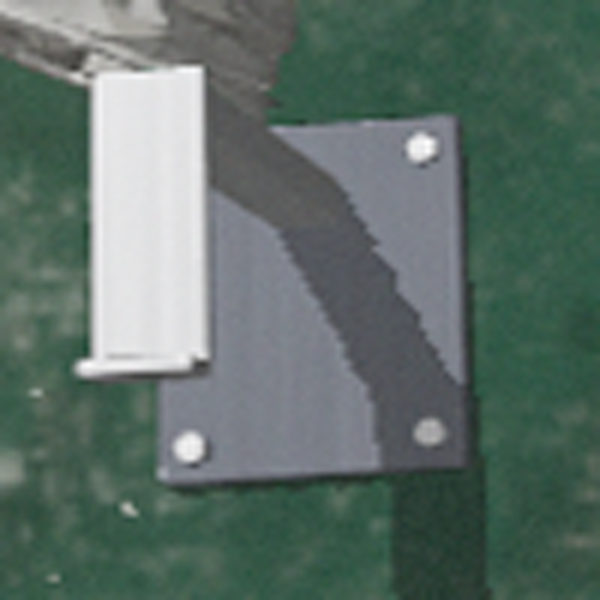

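Crop 1: the handle bar runs from (165,110) to (510,132), the wide mark is at (250,318), the pointer tip at about (308,345) and the scale disc centre at about (258,410). Crop 2: the strap is upright in the image with its lip at the near end, at y≈367.

```bash
python3 - <<'E'
from h import *
P,p=cloud('top')
c=lambda x,y:(x/5+375,y/5+138)
b=at_z('top',[c(160,109),c(514,132)],.188); print('bar',b.round(4),b.mean(0).round(4),'len',np.linalg.norm(b[1]-b[0]))
d=b[0]-b[1]; yaw=np.arctan2(d[1],d[0])-np.pi/2; print('bar yaw',np.degrees(yaw))
v,u=np.mgrid[:400,:640];Z=P[...,2]
m=(Z>.178)&(u>405)&(u<480)&(v>150)&(v<176)
W=np.array([.5044,-.2362]); wy=np.radians(84.8-90)
M=np.array([[np.cos(wy),-np.sin(wy)],[np.sin(wy),np.cos(wy)]])
print('plate exp',W+M@[.045,0],'dial exp',W+M@[-.062,0])
D=W+M@[-.062,0]
for n,q,z in[('mark',(250,318),.052),('mark',(250,318),.056),('ptr',(308,345),.058),('ptrin',(278,398),.085),('disc',(258,410),.052)]:
    w=at_z('top',[c(*q)],z)[0]; l=M.T@(w[:2]-D); print(n,z,w.round(4),l.round(4),np.hypot(*l).round(4),np.degrees(np.arctan2(l[1],l[0])).round(1))
# knob top from depth
m=(Z>.079)&(Z<.092)&(u>400)&(u<450)&(v>195)&(v<245)
q=P[m][:,:2]; r=cv2.minAreaRect((q*1000).astype(np.float32)); print('knob',m.sum(),r)
S,_=cloud('scene')
for A in(P,S):
  m=(A[...,2]>.1)&(A[...,0]>.3)&(A[...,0]<.7)&(A[...,1]>.1)&(A[...,1]<.55)
  q=A[m]; k=np.abs(q[:,1]-.315)>.03
  q=q[k]; print('obst',len(q), q.min(0).round(3) if len(q) else '', q.max(0).round(3) if len(q) else '')
  h=q[q[:,2]>.2]; print(len(h),h.min(0) if len(h) else '')
for pos in [(.549,-.24,.169),(.549,-.24,.34),(.48,.01,.35),(.48,.01,.12),(.443,-.23,.064),(.508,.27,.22)]:
  for y in(np.pi/2,-np.pi/2,0,np.pi):
    s=kinematics.solve_ik(list(pos),list(down(y))); print(pos,round(y,2),None if s is None else np.round(s,2))
E
```

```text
bar [[ 0.5559 -0.168   0.188 ]
 [ 0.5417 -0.3146  0.188 ]] [ 0.5488 -0.2413  0.188 ] len 0.1472775521872544
bar yaw -5.540879148110583
plate exp [ 0.5492148  -0.24027847] dial exp [ 0.44265517 -0.23058078]
mark 0.052 [ 0.4848 -0.2304  0.052 ] [0.0419 0.004 ] 0.0421 5.4
mark 0.056 [ 0.4842 -0.2295  0.056 ] [0.0413 0.0048] 0.0416 6.7
ptr 0.058 [ 0.4704 -0.2555  0.058 ] [ 0.0299 -0.0223] 0.0373 -36.8
ptrin 0.085 [ 0.4433 -0.2335  0.085 ] [ 0.0009 -0.0029] 0.003 -72.6
disc 0.052 [ 0.441  -0.2315  0.052 ] [-0.0016 -0.0011] 0.0019 -145.8
knob 156 ((442.556640625, -230.45086669921875), (14.097609519958496, 55.94297790527344), 50.15021896362305)
obst 5907 [0.372 0.345 0.1  ] [0.7   0.55  0.471]
3714 [0.67023979 0.45606098 0.20007539]
obst 8615 [0.366 0.345 0.1  ] [0.7   0.55  0.471]
5114 [0.66655584 0.45972764 0.20003049]
(0.549, -0.24, 0.169) 1.57 None
(0.549, -0.24, 0.169) -1.57 [-0.09  0.28 -0.24  0.   -1.05  0.09]
(0.549, -0.24, 0.169) 0 [-0.09  0.28 -0.24  0.   -1.05  1.66]
(0.549, -0.24, 0.169) 3.14 [-0.09  0.28 -0.24  0.   -1.05 -1.48]
(0.549, -0.24, 0.34) 1.57 None
(0.549, -0.24, 0.3
[... 438 characters left out ...]
.57 [ 0.43  0.14 -0.55  0.   -0.88  2.71]
(0.48, 0.01, 0.12) -1.57 [ 0.43  0.14 -0.55  0.   -0.88 -0.43]
(0.48, 0.01, 0.12) 0 [ 0.43  0.14 -0.55  0.   -0.88  1.14]
(0.48, 0.01, 0.12) 3.14 [ 0.43  0.14 -0.55  0.   -0.88 -2.  ]
(0.443, -0.23, 0.064) 1.57 None
(0.443, -0.23, 0.064) -1.57 [-0.08  0.25 -0.58  0.   -0.75  0.08]
(0.443, -0.23, 0.064) 0 [-0.08  0.25 -0.58  0.   -0.75  1.66]
(0.443, -0.23, 0.064) 3.14 [-0.08  0.25 -0.58  0.   -0.75 -1.49]
(0.508, 0.27, 0.22) 1.57 [ 0.83  0.2  -0.22  0.   -1.15  2.31]
(0.508, 0.27, 0.22) -1.57 [ 0.83  0.2  -0.22  0.   -1.15 -0.83]
(0.508, 0.27, 0.22) 0 [ 0.83  0.2  -0.22  0.   -1.15  0.74]
(0.508, 0.27, 0.22) 3.14 [ 0.83  0.2  -0.22  0.   -1.15 -2.4 ]
```

The measurements agree: the bar middle falls over the hot plate, and the depth patch of the knob top fits 56×14 mm at the expected dial axis. Next I'll lift the pot and stand it on the plate.

```bash
python3 - <<'E'
from h import *
a=down(np.radians(-95.3)); b=down(np.radians(-88.7))
arm.servo_line([.301,-.604,.36],v=.3)
arm.reach([.549,-.2405,.34],a)
eoat.set_gripper(.05,40)
arm.servo_line([.549,-.2405,.225],v=.25)
print('touch',arm.servo_line([.549,-.2405,.169],v=.08,threshold=8))
print(arm.get_wrist_force(),arm.get_eef_pos())
print('w',eoat.set_gripper(0,40),arm.get_gripper_width(),arm.get_wrist_force())
arm.servo_line([.549,-.2405,.20],v=.06)
print('lift',arm.get_wrist_force(),arm.get_gripper_width(),arm.get_ft_torque())
arm.servo_line([.549,-.2405,.338],v=.15)
print(arm.get_wrist_force(),arm.get_t())
cap('scene','s1.png')
E
```

```text
touch False
[ 0.26074408 -0.05765961  0.53855511] [ 0.54938114 -0.24065553  0.16948091]
w False 0.00842527132218294 [-0.4610622  -0.06990195  0.84479464]
lift [-0.68336148  0.2088185  -3.43846332] 0.008776396120254836 [0.03835304 0.12644633 0.01973388]
[ 1.08094468  0.03336316 -2.8283432 ] 7.075
```

View pics/s1.png

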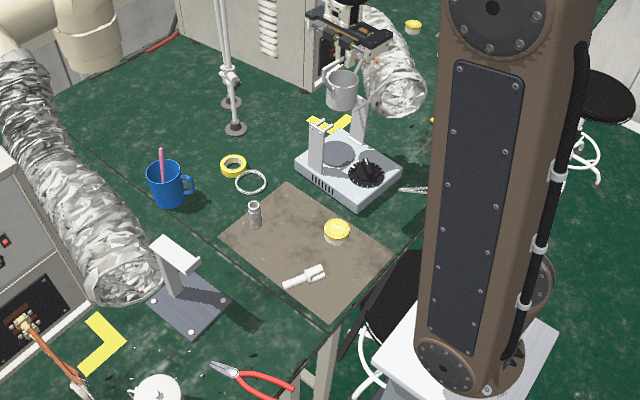

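The pot hangs level in the jaws at about (342,88), clear of the uprights. Now stand it on the plate, then go to the dial.

```bash
python3 - <<'E'
from h import *
b=down(np.radians(-88.7))
x,y=.485,.008
arm.servo_line([x,y,.338],b,v=.2)
arm.servo_line([x,y,.135],v=.15)
print('touch',arm.servo_line([x,y,.112],v=.025,threshold=3))
print(arm.get_eef_pos(),arm.get_wrist_force())
eoat.set_gripper(.03,40)
arm.servo_line([x,y,.20],v=.2)
# dial
D=[.4426,-.2305]
g=down(np.radians(-39.85))
for yw in(-39.85,140.15):
    s=kinematics.solve_ik(D+[.066],down(np.radians(yw)));e=kinematics.solve_ik(D+[.066],down(np.radians(yw+40)));print(yw,s,e)
arm.reach(D+[.17],g)
print(arm.get_t())
cap('top','t1.png')
E
```

```text
touch True
[0.48491045 0.0077657  0.11688568] [-2.67980914 -0.01107406  6.32046193]
-39.85 [-8.56341410e-02  2.42142018e-01 -5.77380884e-01 -4.44089210e-16
 -7.51273425e-01  9.60916761e-01] [-8.56341410e-02  2.42142018e-01 -5.77380884e-01 -4.44089210e-16
 -7.51273425e-01  1.65904846e+00]
140.15 [-0.08563414  0.24214202 -0.57738088  0.         -0.75127342 -2.18067589] [-0.08563414  0.24214202 -0.57738088  0.         -0.75127342 -1.48254419]
13.175
```

View pics/t1.png

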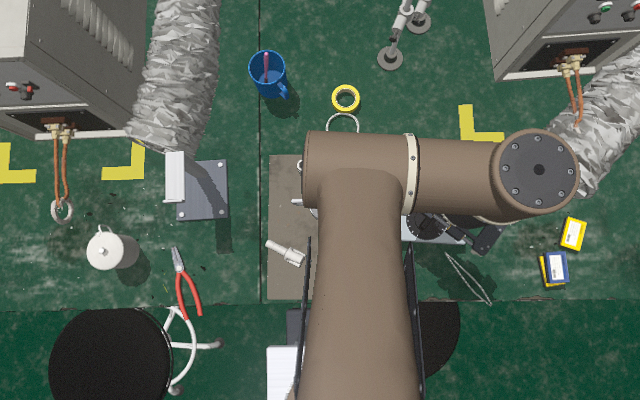

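The arm is above the dial and the pot stands clear, with its handle just visible at about (305,205). Next I'll grip the dial and turn it.

```bash
python3 - <<'E'
from h import *
D=[.4426,-.2305]
eoat.set_gripper(.034,30)
print(arm.servo_line(D+[.066],v=.1,threshold=8))
eoat.set_gripper(0,30)
print(arm.get_gripper_width(),arm.get_wrist_force(),arm.get_ft_torque())
for y in(-20,0.7): arm.servo_line(D+[.066],down(np.radians(y)),v=.05); print(arm.get_ft_torque()[2],arm.get_t(),np.degrees(R.from_rotvec(arm.get_orientation()).as_matrix()[:2,0]@np.diag([1,1])*0+np.arctan2(*R.from_rotvec(arm.get_orientation()).as_matrix()[[1,0],0])))
eoat.set_gripper(.034,30)
arm.servo_line(D+[.25],v=.25)
arm.reach([.36,-.45,.35],down(np.radians(-90)))
p,_=cap('top','t2.png'); print(arm.get_t())
cv2.imwrite('pics/t2c.png',cv2.resize(p[138:258,275:475],(800,480),interpolation=cv2.INTER_CUBIC))
E
```

```text
False
0.013773289326729731 [0.99836846 5.66427791 2.34544897] [ 1.8184414  -0.18795761  0.03961487]
0.017763835872331872 15.7417 [-19.97120868 -19.97120868]
0.023390186797323576 16.25 [0.71963908 0.71963908]
18.8167
```

View pics/t2c.png

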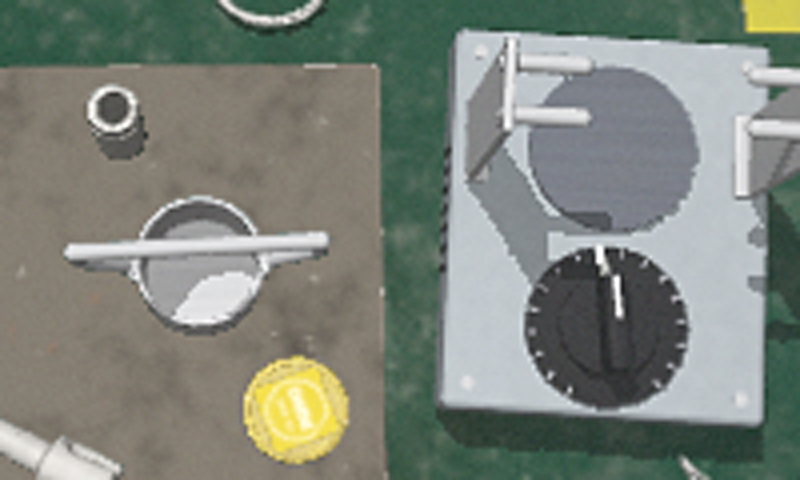

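The pot stands upright, with its bar from (68,252) to (326,240) in the crop. The dial pointer is near the mark at (600,255). I'll check the dial more closely and measure the bar.

```bash
python3 - <<'E'
from h import *
P,p=cloud('top')
cv2.imwrite('pics/d.png',cv2.resize(p[194:246,400:452],(780,780),interpolation=cv2.INTER_CUBIC)[:600])
v,u=np.mgrid[:400,:640];Z=P[...,2]
m=(Z>.079)&(Z<.092)&(u>400)&(u<450)&(v>195)&(v<245)
r=cv2.minAreaRect((P[m][:,:2]*1000).astype(np.float32)); print('knob',m.sum(),r)
m=(Z>.125)&(Z<.15)&(u>285)&(u<365)&(v>190)&(v<212); q=P[m]
r=cv2.minAreaRect((q[:,:2]*1000).astype(np.float32)); print('bar',m.sum(),r,np.nanmax(q[:,2]),np.median(q[:,2]))
c=lambda x,y:(x/4+275,y/4+138)
print(at_z('top',[c(68,252),c(326,240)],.136))
E
```

```text
knob 155 ((442.8733215332031, -230.11160278320312), (55.64854431152344, 14.294034004211426), 0.9100437164306641)
bar 303 ((485.4476623535156, 7.816162109375), (10.083246231079102, 144.2418670654297), 0.9615647792816162) 0.1442984192128377 0.13932302781563755
[[ 0.48365697  0.07785264  0.136     ]
 [ 0.48610097 -0.06310723  0.136     ]]
```

View pics/d.png

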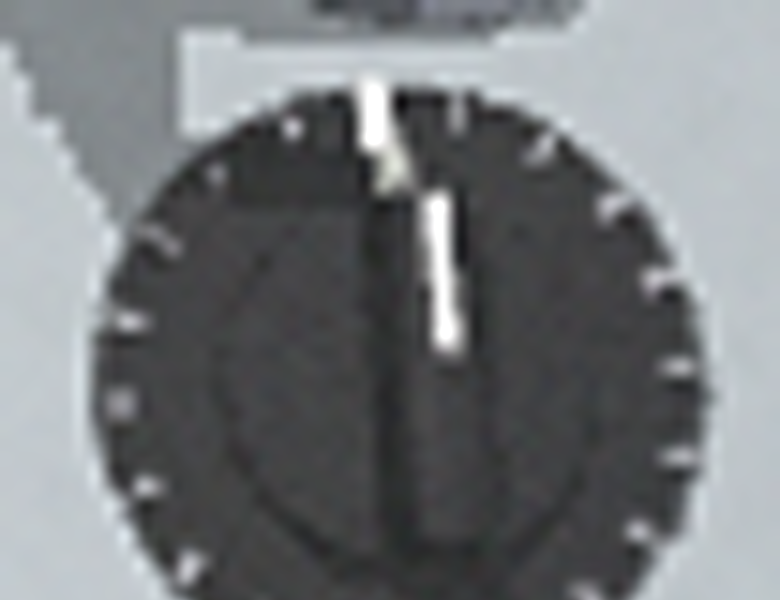

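The wide mark is at about (373,115), and the pointer tip at skirt height at about (392,165). I'll fit the scale circle through the thin lines to compare angles.

```bash
python3 - <<'E'
from h import *
from scipy.optimize import least_squares
t=[(457,113),(545,147),(612,207),(660,280),(680,367),(680,457),(640,530),(292,127),(218,175),(160,240),(130,320),(120,402),(145,487),(190,570)]
c=lambda L:[((x+.5)/15-.5+400,(y+.5)/15-.5+194) for x,y in L]
for z in(.051,.055):
    q=at_z('top',c(t),z)[:,:2]
    s=least_squares(lambda a:np.hypot(*(q-a[:2]).T)-a[2],[.443,-.23,.04],loss='soft_l1',f_scale=.0005).x
    an=lambda L:np.degrees(np.arctan2(*(at_z('top',c(L),z)[:,:2]-s[:2]).T[::-1])).round(1)
    print(z,s.round(4),'ticks',an(t),'mark',an([(373,115),(370,82),(376,148)]))
    for zz in(.059,.061):
        w=at_z('top',c([(392,168),(440,270)]),zz)[:,:2]; w2=at_z('top',c([(437,195),(450,350)]),.0855)[:,:2]
        print(zz,'ptr tip',np.degrees(np.arctan2(*(w[0]-s[:2])[::-1])),np.hypot(*(w[0]-s[:2])),'top line dir',np.degrees(np.arctan2(*(w2[0]-w2[1])[::-1])),'line pts rel',(w2-s[:2]).round(4).tolist())
E
```

```text
0.051 [ 0.4429 -0.2314  0.0441] ticks [ -14.6  -33.7  -51.9  -69.6  -87.9 -106.4 -123.7   19.9   38.4   56.8
   74.7   91.7  109.7  128.6] mark [2.8 2.7 2.9]
0.059 ptr tip 2.4021771931437366 0.03348002292214914 top line dir 1.1967449160637773 line pts rel [[0.0258, 0.0008], [0.0021, 0.0003]]
0.061 ptr tip 3.1931603224773157 0.033255009811975114 top line dir 1.1967449160637773 line pts rel [[0.0258, 0.0008], [0.0021, 0.0003]]
0.055 [ 0.4426 -0.2305  0.0439] ticks [ -14.6  -33.7  -51.9  -69.6  -87.9 -106.4 -123.7   19.9   38.4   56.8
   74.7   91.7  109.7  128.6] mark [2.8 2.7 2.9]
0.059 ptr tip 0.8578548376916 0.03381474409709107 top line dir 1.1967449160637773 line pts rel [[0.0262, -0.0001], [0.0024, -0.0006]]
0.061 ptr tip 1.630465645605952 0.033577325369029826 top line dir 1.1967449160637773 line pts rel [[0.0262, -0.0001], [0.0024, -0.0006]]
```

The mark lies at about 2.6° in world (it fits the 18° tick grid), and the pointer is at about 0.9°. I'll turn the dial about 1.7° more, then retake the pot near its −y end and bring it in front of the hook.

```bash
python3 - <<'E'
from h import *
D=[.4427,-.2305]
arm.reach(D+[.25],down(np.radians(0.8)))
arm.servo_line(D+[.066],v=.2,threshold=8)
eoat.set_gripper(0,30)
arm.servo_line(D+[.066],down(np.radians(2.7)),v=.05); arm.wait(.2)
eoat.set_gripper(.034,30)
arm.servo_line(D+[.22],v=.25)
k=down(np.radians(-89.04)); x,y=.486,-.0373
arm.reach([x,y,.22],k)
print('touch',arm.servo_line([x,y,.117],v=.1,threshold=8), arm.get_t())
eoat.set_gripper(0,60); print(arm.get_gripper_width())
arm.servo_line([x,y,.215],v=.08); print(arm.get_wrist_force(),arm.get_ft_torque())
b=down(np.radians(-88.7))
arm.servo_line([.40,.10,.215],b,v=.15)
arm.servo_line([.40,.2695,.215],v=.15)
print(arm.get_t(),arm.get_gripper_width())
p,_=cap('scene','s3.png');q,_=cap('top','t3.png')
o=np.zeros((400,800,3),np.uint8)
o=np.hstack([cv2.resize(p[200:350,100:250],(400,400)),cv2.resize(q[194:246,400:452],(400,400),interpolation=cv2.INTER_CUBIC)])
cv2.imwrite('pics/m3.png',o)
E
```

```text
touch False 26.1417
0.008172263453025403
[-0.36240915  0.940247   -3.51347381] [-0.16315135  0.06818095 -0.03708255]
30.5917 0.008238275557087841
```

View pics/m3.png

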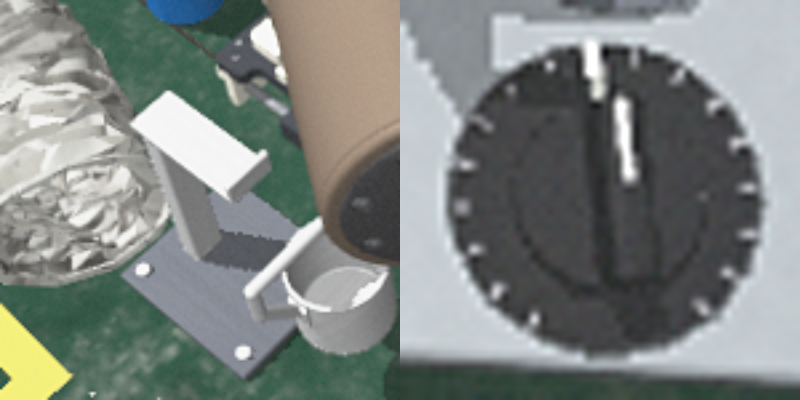

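The dial pointer now runs into the wide mark, at (595,70) in the right half. On the left the pot hangs level in front of the hook. I'll check the bar's height and position from depth before inserting it.

```bash
python3 - <<'E'
from h import *
print(arm.get_eef_pos())
for n in('scene','top'):
    P,_=cloud(n); m=(P[...,2]>.215)&(P[...,2]<.26)&(abs(P[...,0]-.4)<.03)&(P[...,1]>.285)&(P[...,1]<.4)
    q=P[m]; print(n,len(q))
    if len(q)>10:
        print('y max',q[:,1].max())
        for a in np.arange(.285,.39,.02):
            s=q[(q[:,1]>=a)&(q[:,1]<a+.02)]
            if len(s): print(round(a,3),len(s),np.median(s,0).round(4),s[:,2].max().round(4))
E
```

```text
[0.40003211 0.26878307 0.21514165]
scene 240
y max 0.3887085870385594
0.305 16 [0.3969 0.3222 0.2349] 0.2386
0.325 61 [0.3948 0.3359 0.2354] 0.2405
0.345 64 [0.3945 0.3547 0.2348] 0.2379
0.365 75 [0.3932 0.3763 0.2338] 0.2378
0.385 24 [0.3941 0.3872 0.2296] 0.2363
top 0
```

The bar is level, with its top at about 0.238 all along. Its end at y=0.3885 puts the middle at y≈0.315, centred on the hook. Inserting and lowering.

```bash
python3 - <<'E'
from h import *
X,Y=.511,.2695
print('ins',arm.servo_line([X,Y,.215],v=.08,threshold=6),arm.get_eef_pos())
arm.servo_line([X,Y,.195],v=.05)
print('down',arm.servo_line([X,Y,.181],v=.02,threshold=2),arm.get_eef_pos(),arm.get_wrist_force(),arm.get_t())
p,_=cap('scene','s4.png')
cv2.imwrite('pics/m4.png',cv2.resize(p[200:350,90:290],(800,600),interpolation=cv2.INTER_CUBIC))
E
```

```text
ins False [0.51062414 0.26952557 0.21509743]
down True [0.51097409 0.26937211 0.18567411] [0.45457338 0.06323127 3.6121966 ] 33.275
```

View pics/m4.png

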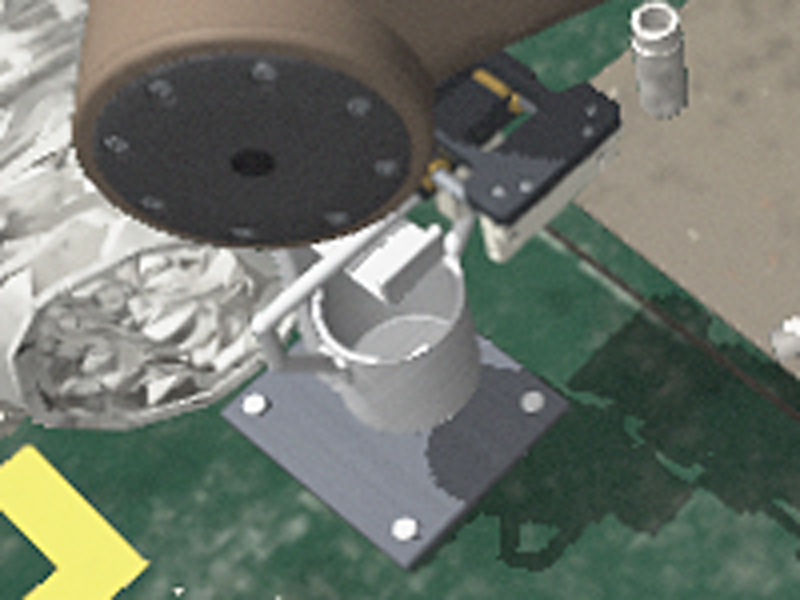

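The bar rests on the strap behind the lip, and the strap carries the pot's weight (wrist z went from −3 to +3.6 N). Releasing and retreating.

```bash
python3 - <<'E'
from h import *
eoat.set_gripper(.03,20); arm.wait(.5)
arm.servo_line([.511,.2695,.30],v=.08)
arm.servo_line([.40,.05,.36],v=.3)
arm.wait(4)
arm.reach([.38,-.42,.36],down(np.radians(-90)))
def meas():
    P,p=cloud('top'); m=(P[...,2]>.2015)&(P[...,2]<.22)&(abs(P[...,0]-.511)<.015)&(P[...,1]>.22)&(P[...,1]<.41)
    q=P[m]; print('bar',len(q),cv2.minAreaRect((q[:,:2]*1000).astype(np.float32)),[np.median(q[(q[:,1]>a)&(q[:,1]<a+.02),2]).round(4) for a in(.25,.27,.35,.37)])
    return p
p,_=cap('top');meas();arm.wait(1.5);s,_=cap('scene');cap('top');p2=meas()
print(np.abs(p2.astype(int)-p)[130:260,130:230].max(),arm.get_t())
c=lambda a:cv2.resize(a,(400,400),interpolation=cv2.INTER_CUBIC)
cv2.imwrite('pics/m5.png',np.hstack([c(s[220:340,110:230]),c(p2[194:246,400:452])]))
P,_=cloud('top');v,u=np.mgrid[:400,:640];Z=P[...,2]
for n,m in(('tin',(Z>.02)&(u>330)&(u<365)&(v>225)&(v<257)),('sleeve',(Z>.06)&(u>290)&(u<315)&(v>155)&(v<180)),('cutter',(Z>.015)&(u>260)&(u<310)&(v>235)&(v<270)),('knob',(Z>.079)&(Z<.092)&(u>400)&(u<450)&(v>195)&(v<245))):
    print(n,cv2.minAreaRect((P[m][:,:2]*1000).astype(np.float32)))
E
```

```text
bar 347 ((512.5938720703125, 314.002197265625), (143.39556884765625, 24.728038787841797), 86.83708190917969) [np.float64(0.2085), np.float64(0.2076), np.float64(0.2079), np.float64(0.2077)]
bar 347 ((511.2677917480469, 315.25201416015625), (144.70700073242188, 27.329038619995117), 84.46810913085938) [np.float64(0.2072), np.float64(0.2081), np.float64(0.2078), np.float64(0.208)]
16 44.4
tin ((400.27581787109375, -46.88158416748047), (59.70823287963867, 61.88221740722656), 88.55586242675781)
sleeve ((575.5443115234375, 56.2967414855957), (30.09478759765625, 28.689382553100586), 48.83684539794922)
cutter ((376.9943542480469, 108.87619018554688), (99.59200286865234, 35.27583312988281), 62.070655822753906)
knob ((442.89788818359375, -230.05311584472656), (55.720699310302734, 15.008984565734863), 1.0098153352737427)
```

View pics/m5.png

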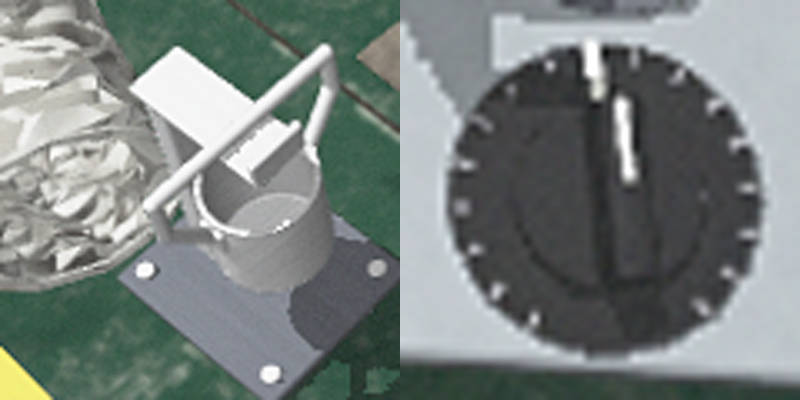

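```bash
python3 -c "
from h import *
arm.hand_in(); print(arm.get_t())"
```

```text
the job is handed in; nothing more can be done
the job is handed in; nothing more can be done
```

The job is done and handed in at about 44 s of the 72 s allowed; no verdict was reported.

I lifted the pot out of the warmer by the middle of its handle and stood it upright on the work plate. I then turned the dial to the wide mark, with one small correction. Last, I took the pot again 45 mm from the middle of the bar, toward its −y end, and hung it on the hook.

Last checks before handing in:
- **Pot:** The bar rests on the hook behind the lip. Its middle is at about (0.511, 0.315), within about 1 mm of the strap's centreline. The bar is level, and its height did not change over 1.5 s.
- **Bystanders:** The tin, sleeve and cutter are within 1 mm of where they started.
- **Robot:** The gripper is open and clear of everything.
- **Dial:** The checks disagreed slightly. In the last picture the pointer runs into the wide mark. By the gripper's turn and the pointer line, the dial stands at about 2.7–3° against a mark at about 2.3–2.8°. A coarse fit to the depth image gave 1.0° for the knob, barely changed by the correction. I trusted the picture.

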